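# Mesh the earring carrier with the spin cleaner and hold it down

### The job

Lift the earring carrier by its square blue handle out of the blue parking ring, turn it until the four splines of its stem line up with the cross-shaped slot of the jewellery spin cleaner, and slide the stem fully home so that the dish sits flush on the socket. Then press it down to the bottom of the socket's sprung travel and finish while still gripping the handle and holding it down. Keep the carrier upright throughout and leave the other things on the ledge where they are.

Things in the scene. Friction and masses are not known exactly. Their poses are not given: they have to be found in the camera images.
- carrier_grip (a point): centre of the blue square upright handle (22 x 22 mm, 56 mm tall) of the loose 90 g earring carrier; on its axis, 54 mm above the stem's foot, 32 mm above the dish's underside, 28 mm below the handle's top. z is up along the stem; x and y are square to the handle's faces and run along the stem's splines, so it looks and fits the same after every quarter turn
- carrier_flange (a point): centre of the flat underside of the carrier's white round dish (54 mm across, 4 mm thick, 5 mm rim), 22 mm above the stem's foot; it lies on the socket's rim when the stem is home. Axes as the handle's
- carrier_foot (a point): foot of the carrier's steel stem, on the axis: four splines in a cross, 22 mm across tips, each blade 7 mm thick, 22 mm long below the dish, bottom edges rounded to 3.5 mm radius as a lead-in. At the start it hangs in the parking ring, hidden
- stand: blue ceramic parking ring, fixed, 54 mm outside, 27 mm bore, 24 mm high, origin at the centre of its underside. At the start the carrier stands in it, the dish resting on its top
- cleaner: white round base of the spin cleaner, fixed, 120 mm across, 46 mm high, origin at the centre of its underside; carries the blue socket on its axis
- socket_rim (a point): centre of the top face of the cleaner's blue drive socket, a 34 mm square block with a white top, 80 mm above the ledge when not pressed. In it a cross-shaped slot, open upwards, 26 mm deep, 26 mm across, each arm 11 mm wide (2 mm play all round the stem). z up; x and y run along the slot's arms, square to the block's sides. Turns about its upright axis against a light friction of 0.03 N m
- plunger (a joint): how far the socket is pressed down, m: 0 up, 0.009 at the stop; the spring pushes back with 2.8 N at 0 and 9.1 N at the stop. The carrier's own weight does not move it
- socket (a joint): turn of the socket about its upright axis relative to the cleaner base, rad, counterclockwise from above; it stays where it is left
- saucer: white ceramic earring saucer, 90 mm across, 14 mm high; bystander, origin at the centre of its underside
- compact: round red compact mirror, closed, 70 mm across, 15 mm high; bystander, origin at the centre of its underside
- comb: black plastic comb, 180 x 30 x 5 mm; bystander, origin at the centre of its underside
- tweezers: steel tweezers, 95 mm long, 7 mm high; bystander, origin at the centre of its underside
- watch: silver wristwatch lying flat with its bracelet open, 162 mm long (along its y), 9 mm high; bystander, origin at the centre of its underside
- polish: small red bottle of nail polish, 32 mm across, 70 mm high; bystander, origin at the centre of its underside
There are look-alikes about, which are no part of the job. What is shaped like the part that bears carrier_grip but orange or red is not meant. What is shaped like the cleaner but red is not meant.

How it is judged:
By the outcome, as a careful person would: the job done as asked, in the order asked, and still so for the second after the job is handed in, while the arm keeps its last pose, push and grip.
It also fails if it takes over 38 s, if anything falls off the work surface, if the arm or the gripper's body presses on something with over 40 N, if the wrist force passes 120 N, or if a joint passes its speed limit or range.

### The arm

A 6-joint arm with a two-finger parallel gripper is mounted at the origin on the work surface. World frame = base frame: x ahead of the robot, y to its left, z up, the work surface at z = 0. Lengths are in mm, angles in rad, forces in N, time in s.
With the tool pointing down it reaches from about 150 to 775 mm from the base axis. Payload 6.1 kg.
Tool frame: the origin (TCP) lies midway between the tips of the shut fingers; the grasp point (between the pads) lies 19 mm behind it; x points along the fingers, y is the direction in which the jaws open and shut, and the axes are right-handed (so a half turn about x gives the same grasp; the last joint's range is limited). The gripper opens to 85 mm and grips with 20 to 120 N. Pads are 22 mm wide; open, the fingers measure 114 mm over their backs; the gripper's body (76 mm by 85 mm) begins 54 mm behind the grasp point. The pads swing forward as they close: fully open they stand 13 mm farther back than shut.
Start: joints at [1.214, 0.126, -0.04, 1.405, 0, 1.571], TCP at [183.363, 491.921, 231.295] pointing down, gripper open.
Joint ranges: [-2.72, 2.72], [-0.95, 1.95], [-1.27, 1.35], [-1.78, 2.02], [-1.46, 1.47], [-3.14, 3.14]. Speed limits (rad/s): [2.39, 2.39, 3.01, 3.14, 3.14, 3.14].

### API

Orientations are given as a unit quaternion [x, y, z, w].
In Python, from plant import status, vision, workorder gives the robot as it stands.
- The arm moves only by the tool servo_tool, never from a script. Its argument "targets" is text: rows parted by semicolons, each of 7 numbers parted by spaces: the opening, from 0 (shut) to 1 (fully open), then the shift along the tool's x, y, z in m, then the turn, a rotation vector about the tool's x, y, z in rad. In form: claw x y z ax ay az; .... A call has 1 to 12 rows; each row shifts and turns the pose as measured when the row begins, along the tool's axes as they then stand; what a row does not reach is not made up. A row lasts 1/10 s, in which the tool goes at most 50 mm and 8.59 degrees, less where a joint would pass 70% of its speed; a pose out of reach is approached as far as the arm can. A call is refused whole if a number of a shift passes 0.05 or a number of a turn 0.15, either way. A call with a gripper value outside its range is refused whole. The fingers move at their own pace and stop on an object; "grip_force" is the grip in N (left out, the last holds). Time passes only in rows, so rows that do not move let the fingers close. It gives the time, the measured TCP pose, the force and the opening at its end, in the units of the state.
- status.get_state(): the state, without advancing time (a new reading comes with each control period).
- vision.camera(name): name is "scene" or "top" or "wrist"; returns a dict with "color" (400x640x3 uint8, red, green, blue), "fov_y" (degrees; the focal length in pixels is half the picture's height over the tangent of half this angle, whatever the lens; pixels are square), "cx", "cy" (the principal point, pixels), "world_from_camera" (4x4, takes a point from camera to world coordinates). Camera axes: x right, y up, looking along -z (the intrinsics and any distortion apply to the point x, -y, -z); pixel columns grow to the right and rows downward; lengths in mm; the calibration is good to about 2 mm. A picture is of the moment at which its call begins. There is no depth.
- workorder.hand_in(): hands the job in, once; it reports no verdict.
The state is a dict: "clock": time; "joint_pos": joint angles; "joint_velocities": joint speeds; "joint_torque": joint torques, N m; "tool_pos": TCP position; "tcp_rot": TCP orientation; "contact_force": force on the tool from outside, world axes, zero at the start; "ft_torque": the same for the moment, N m; "width": finger opening in mm.
Only numpy, scipy, OpenCV 4.12 (cv2) and the standard library are available. Lean on these libraries where they do the work, as an engineer would, in place of code of your own. Each camera call takes 0.05 s, during which the arm holds its last target. There are 200 camera calls.

## Working session

There is one attempt and no reset: what is moved stays moved. The work goes in short steps, Python scripts to look and compute and a tool call to move; the robot and the scene stay as the last step left them, time stands still between calls to the robot, and variables do not carry over. Pictures are saved under pics/ and viewed, about 8 in all and at most 12, crops included, and the job is handed in when it is done.

Besides the shell and the picture viewer there is one more tool, called after "Request:" as name(argument=value, ...) on one line, values as JSON. servo_tool: Moves the arm, as the interface text tells. Its arguments: {"type":"object","properties":{"targets":{"type":"string"},"grip_force":{"type":"number"}},"required":["targets"]}

```bash
mkdir -p pics; cat > h.py <<'E'
import numpy as np,cv2
from plant import status,vision,workorder
def cam(n,save=None):
    c=vision.camera(n)
    if save: cv2.imwrite('pics/'+save,c['color'][:,:,::-1])
    return c
def ray(c,u,v):
    f=c['color'].shape[0]/2/np.tan(np.radians(c['fov_y'])/2)
    T=np.array(c['world_from_camera']); d=T[:3,:3]@np.array([(u-c['cx'])/f,-(v-c['cy'])/f,-1.])
    return T[:3,3],d
def onz(c,u,v,z):
    o,d=ray(c,u,v); return o+d*(z-o[2])/d[2]
def proj(c,p):
    f=c['color'].shape[0]/2/np.tan(np.radians(c['fov_y'])/2)
    T=np.array(c['world_from_camera']); q=T[:3,:3].T@(np.array(p)-T[:3,3])
    return c['cx']+f*q[0]/-q[2], c['cy']-f*q[1]/-q[2]
E
python3 - <<'E'
from h import *
ims=[]
for n in ('scene','top'):
    c=cam(n,n+'0.png'); print(n,{k:c[k] for k in c if k!='color'})
print(status.get_state())
E
```

```text
scene {'fov_y': 54.96440990639297, 'cx': 318.25213701798765, 'cy': 201.43373769280797, 'world_from_camera': array([[ 1.11427127e-01, -6.08980657e-01,  7.85319396e-01,
         1.38672050e+03],
       [ 9.93770038e-01,  6.64849365e-02, -8.94475547e-02,
        -7.12714309e+01],
       [ 2.25992047e-03,  7.90393770e-01,  6.12594956e-01,
         6.72727528e+02],
       [ 0.00000000e+00,  0.00000000e+00,  0.00000000e+00,
         1.00000000e+00]])}
top {'fov_y': 52.673475485168794, 'cx': 314.3659417519078, 'cy': 202.04563554163417, 'world_from_camera': array([[-2.83889950e-02,  9.96645625e-01, -7.67565215e-02,
         5.17956780e+02],
       [-9.99592579e-01, -2.85321755e-02, -7.69174496e-04,
         7.65470317e+00],
       [-2.95662494e-03,  7.67034131e-02,  9.97049570e-01,
         1.32258481e+03],
       [ 0.00000000e+00,  0.00000000e+00,  0.00000000e+00,
         1.00000000e+00]])}
{'clock': 0.1, 'joint_pos': array([ 1.21399030e+00,  1.26351261e-01, -4.05315621e-02,  1.40538178e+00,
        5.84034339e-06,  1.57076581e+00]), 'joint_velocities': array([-0.0006463 , -0.00190507,  0.0026695 ,  0.00115632, -0.00130735,
        0.00073744]), 'joint_torque': array([ 2.71109302e-04, -4.36902988e+01,  3.53607273e+01,  1.37127464e-02,
       -1.75554787e-04,  1.37233465e-05]), 'tool_pos': array([183.24319138, 491.58889846, 230.57852383]), 'tcp_rot': array([ 0.12496071,  0.69597971, -0.12598173,  0.69579139]), 'contact_force': array([ 0.28390842, -0.09949876, -0.42039405]), 'ft_torque': array([ 0.03883356, -0.01981791,  0.01303517]), 'width': 85.42691094833376}
```

View pics/top0.png

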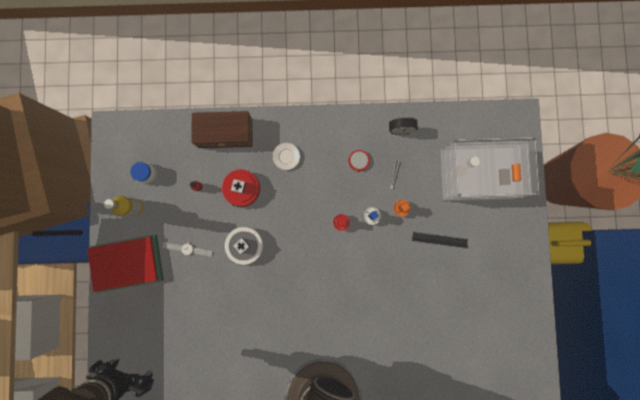

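View pics/scene0.png

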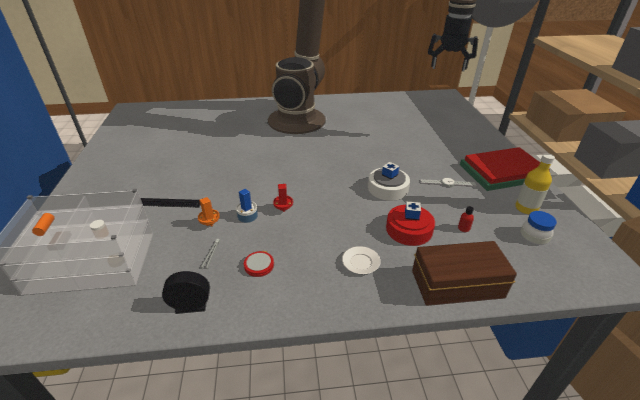

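The top view shows the blue carrier at about (373,216), with a red look-alike at (341,222) and an orange one at (402,208). The white cleaner is at (244,246).

```bash
python3 - <<'E'
from h import *
c=cam('top'); im=c['color']
hsv=cv2.cvtColor(im,cv2.COLOR_RGB2HSV)
def big(m,u0,u1,v0,v1):
    k=np.zeros_like(m);k[v0:v1,u0:u1]=m[v0:v1,u0:u1]
    return np.argwhere(k)[:,::-1]
blue=((hsv[...,0]>100)&(hsv[...,0]<130)&(hsv[...,1]>130)&(hsv[...,2]>40)).astype(np.uint8)
p=big(blue,358,388,200,232); print(len(p),p.mean(0),p.min(0),p.max(0)); print('carrier',onz(c,*p.mean(0),80))
for nm,z,(u,v) in (('red',60,(341,222)),('orange',60,(402,208)),('cleaner',46,(244,246)),('redcl',46,(241,188)),('car',28,(373,216))): print(nm,onz(c,u,v,z))
a=im[195:240,325:420]; b=im[222:270,220:268]
cv2.imwrite('pics/crop.png',np.hstack([cv2.resize(a[:,:,::-1],None,fx=5,fy=5,interpolation=cv2.INTER_CUBIC),cv2.resize(b[:,:,::-1],(225,225),interpolation=cv2.INTER_CUBIC)]))
E
```

```text
36 [373.33333333 215.08333333] [370 212] [377 218]
carrier [ 568.22293689 -171.53810593   80.        ]
red [550.32225166 -72.71154442  60.        ]
orange [ 588.63154885 -264.91632272   60.        ]
cleaner [484.00248179 233.74299785  46.        ]
redcl [667.67696765 240.52565356  46.        ]
car [ 567.42078741 -177.85366207   28.        ]
```

View pics/crop.png

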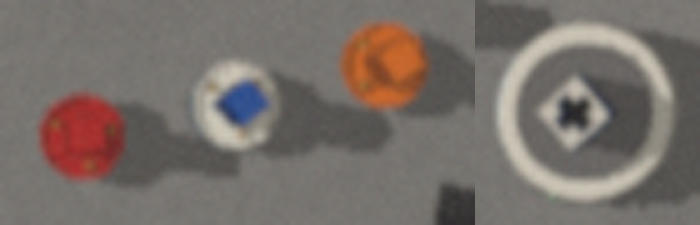

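The crop shows the handle and socket squares clearly, each turned. Neighbours are about 95 mm away, so there is enough room. I'll check the cleaner up close on the way.

```bash
cat >> h.py <<'E'
from scipy.spatial.transform import Rotation as Ro
def plan(pos=None,yaw=None,z=None):
    """tool-frame shift (m) to pos, rotvec to level pose with jaw dir yaw"""
    s=status.get_state(); R=Ro.from_quat(s['tcp_rot']).as_matrix()
    y=R[:,1]; cy=np.degrees(np.arctan2(y[1],y[0]))
    print('t %.1f pos %s yaw %.1f xdir %s w %.1f F %s'%(s['clock'],s['tool_pos'].round(1),cy,R[:,0].round(3),s['width'],s['contact_force'].round(1)),'j',s['joint_pos'].round(2))
    if yaw is None: yaw=cy
    if pos is not None: print('shift',(R.T@(np.array(pos)-s['tool_pos'])/1000).round(4))
    a=np.radians(yaw); X=np.array([0,0,-1.]);Y=np.array([np.cos(a),np.sin(a),0]);D=np.c_[X,Y,np.cross(X,Y)]
    print('rot',Ro.from_matrix(R.T@D).as_rotvec().round(4))
E
python3 - <<'E'
from h import *
c=cam('wrist'); s=status.get_state(); R=Ro.from_quat(s['tcp_rot']).as_matrix()
T=np.array(c['world_from_camera']); print('cam in tool',R.T@(T[:3,3]-s['tool_pos']),'look',R.T@-T[:3,2],c['fov_y'],T[:3,3])
plan([460,230,230])
E
```

```text
cam in tool [-142.54005582    0.36749612  -79.01331253] look [ 0.95036441 -0.0013155   0.31113624] 63.939419599162406 [109.43581588 519.75953211 373.35111751]
t 0.2 pos [183.3 491.7 230.8] yaw 69.6 xdir [-0.    -0.001 -1.   ] w 85.3 F [-1.  -0.6  0.5] j [ 1.21  0.13 -0.04  1.41  0.    1.57]
shift [ 0.001  -0.1485  0.3507]
rot [-0.    -0.     0.001]
```

Request:
servo_tool(targets="1 0 -0.0165 0.039 0 0 0;1 0 -0.0165 0.039 0 0 0;1 0 -0.0165 0.039 0 0 0;1 0 -0.0165 0.039 0 0 0;1 0 -0.0165 0.039 0 0 0;1 0 -0.0165 0.039 0 0 0;1 0 -0.0165 0.039 0 0 0;1 0 -0.0165 0.039 0 0 0;1 0 -0.0165 0.039 0 0 0;1 0 0 0 0 0 0")

```text
clock: 1.2
tool_pos: [469.8, 221.5, 228.1]
tcp_rot: [0.122, 0.697, -0.124, 0.696]
contact_force: [0.2, 1.2, -1.0]
width: 85.3
```

```bash
python3 - <<'E'
from h import *
import pickle
plan([550,-170,230])
c=cam('wrist','w1.png'); pickle.dump(c,open('w1.pkl','wb'))
print(proj(c,(484,234,80)))
E
```

```text
t 1.2 pos [469.8 221.5 228.1] yaw 69.9 xdir [-0.002 -0.003 -1.   ] w 85.3 F [ 0.2  1.2 -1. ] j [ 0.44  0.12 -0.06  1.4  -0.    0.79]
shift [-0.001  -0.3402  0.2097]
rot [-0.     -0.0006  0.0032]
(np.float64(334.2174278434229), np.float64(190.50634600324938))
```

View pics/w1.png

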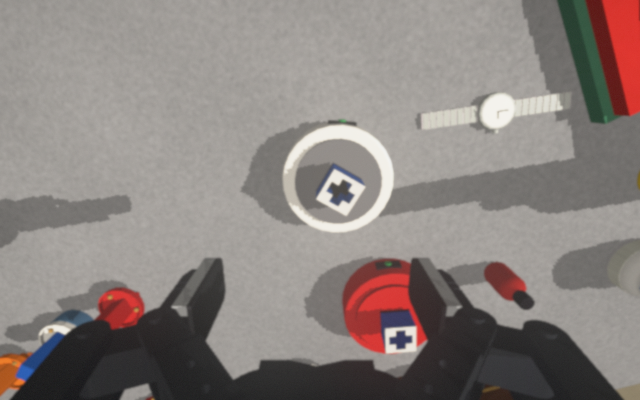

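The wrist view shows the socket's white top with the dark cross at about (341,189). The red look-alike is at (397,335).

```bash
cat >> h.py <<'E'
def rect(c,mask,z,seed):
    """mask component near seed -> hull points on plane z -> minAreaRect (world mm, yaw mod 90)"""
    n,l,st,ce=cv2.connectedComponentsWithStats(mask.astype(np.uint8))
    i=min((i for i in range(1,n) if st[i,4]>60),key=lambda i:np.hypot(*(ce[i]-seed)))
    cn=max(cv2.findContours((l==i).astype(np.uint8),cv2.RETR_EXTERNAL,cv2.CHAIN_APPROX_NONE)[0],key=len)[:,0,:]
    P=np.array([onz(c,u,v,z)[:2] for u,v in cn],np.float32)
    (x,y),(w,h),a=cv2.minAreaRect(P); print('n',st[i,4],'px',ce[i].round(1),'world',round(x,1),round(y,1),'size',round(w,1),round(h,1),'yaw%90',round(a%90,1)); return x,y,a%90
E
python3 - <<'E'
from h import *
import pickle
c=pickle.load(open('w1.pkl','rb')); im=c['color']; hsv=cv2.cvtColor(im,cv2.COLOR_RGB2HSV)
print(hsv[178:202:3,325:360:4].tolist()[3])
w=(hsv[...,2]>150)&(hsv[...,1]<60); rect(c,w,80,(341,189))
d=(hsv[...,2]<100); d[:165]=0;d[215:]=0;d[:,:320]=0;d[:,362:]=0
w2=np.zeros_like(w); w2[:]=w
rect(c,d,80,(341,189))
E
```

```text
[[18, 14, 236], [124, 14, 124], [13, 23, 76], [13, 29, 80], [13, 23, 77], [15, 20, 78], [120, 21, 133], [22, 12, 238], [20, 13, 238]]
n 1014 px [341.  193.1] world 488.8 238.7 size 36.8 37.3 yaw%90 39.8
n 222 px [339.4 190.4] world 486.1 238.6 size 16.0 17.1 yaw%90 85.8
```

Request:
servo_tool(targets="1 0 -0.037 0.023 0 0 0;1 0 -0.037 0.023 0 0 0;1 0 -0.037 0.023 0 0 0;1 0 -0.037 0.023 0 0 0;1 0 -0.037 0.023 0 0 0;1 0 -0.037 0.023 0 0 0;1 0 -0.037 0.023 0 0 0;1 0 -0.037 0.023 0 0 0;1 0 -0.037 0.023 0 0 0;1 0 0 0 0 0 0")

```text
clock: 2.25
tool_pos: [551.5, -163.6, 226.6]
tcp_rot: [0.117, 0.699, -0.117, 0.696]
contact_force: [-0.3, 1.0, -0.6]
width: 85.4
```

```bash
python3 - <<'E'
from h import *
import pickle
plan([568,-172,200])
c=cam('wrist','w2.png'); pickle.dump(c,open('w2.pkl','wb'))
print(proj(c,(568,-172,84)))
E
```

```text
t 2.2 pos [ 551.5 -163.6  226.6] yaw 71.0 xdir [-0.005  0.001 -1.   ] w 85.4 F [-0.3  1.  -0.6] j [-0.29  0.23  0.07  1.42  0.    0.04]
shift [ 0.0265 -0.0025  0.0185]
rot [-0.     -0.0051  0.0002]
(np.float64(313.6203684713963), np.float64(202.39412917121925))
```

View pics/w2.png

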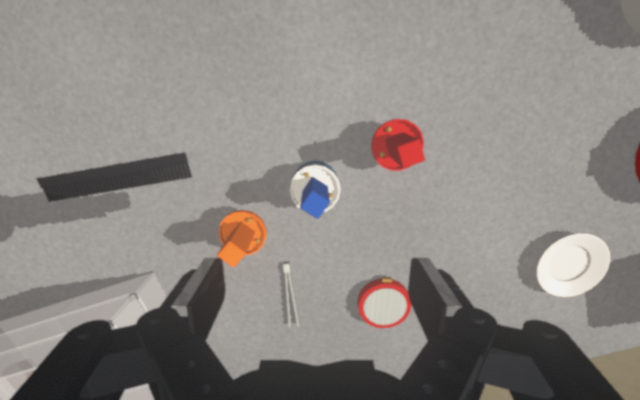

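The carrier's handle is at about (315,197). Its bright top face, centred near (314,206), leans towards the gripper side of the image.

```bash
python3 - <<'E'
from h import *
import pickle
c=pickle.load(open('w2.pkl','rb')); im=c['color']; hsv=cv2.cvtColor(im,cv2.COLOR_RGB2HSV)
b=(hsv[...,0]>100)&(hsv[...,0]<130)&(hsv[...,1]>120); roi=np.zeros_like(b); roi[170:222,295:335]=1
b&=roi; v=hsv[...,2]; print(np.histogram(v[b],bins=12))
for t in (120,140,160): rect(c,b&(v>t),84,(314,206))
E
```

```text
(array([ 78,  15,  10,   8,   9,   7,   9,   9,  15,  29,  46, 305]), array([129.        , 134.41666667, 139.83333333, 145.25      ,
       150.66666667, 156.08333333, 161.5       , 166.91666667,
       172.33333333, 177.75      , 183.16666667, 188.58333333,
       194.        ]))
n 540 px [315.5 201. ] world 566.8 -168.5 size 20.6 29.3 yaw%90 40.3
n 447 px [314.7 203.3] world 569.3 -171.4 size 20.0 21.4 yaw%90 37.8
n 414 px [314.7 203.9] world 569.9 -171.5 size 19.2 20.4 yaw%90 37.8
```

Request:
servo_tool(targets="1 0.034 0 0.01 0 0 0;1 0.033 0 0.01 0 0 0;1 0 0 0 0.145 0 0;1 0 0 0 0.145 0 0;1 0 0 0 0.145 0 0;1 0 0 0 0.145 0 0;0.7 0 0 0 0 0 0")

```text
clock: 3.0
tool_pos: [569.0, -154.6, 157.6]
tcp_rot: [0.315, 0.637, -0.312, 0.63]
contact_force: [-0.3, -0.2, -0.2]
width: 73.2
```

```bash
python3 - <<'E'
from h import *
import pickle
plan([569.6,-171.5,100],37.8)
c=cam('wrist','w3.png'); pickle.dump(c,open('w3.pkl','wb')); print(proj(c,(569.6,-171.5,84)))
E
```

```text
t 3.0 pos [ 569.  -154.6  157.6] yaw 37.3 xdir [-0.007  0.007 -1.   ] w 73.2 F [-0.3 -0.2 -0.2] j [-0.27  0.26 -0.03  1.28  0.01  0.65]
shift [ 0.0575 -0.0097  0.0144]
rot [-0.008  -0.0101  0.0011]
(np.float64(302.2570682149359), np.float64(227.44390467091404))
```

View pics/w3.png

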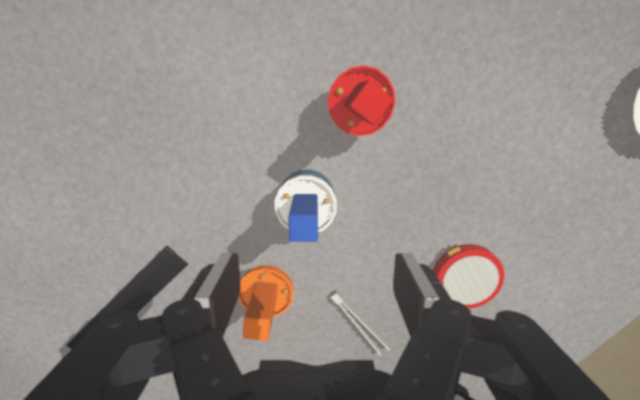

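The handle's top face is at about (303,228), square to the jaws and between the fingers. The orange look-alike stays outside the left finger's path.

```bash
python3 - <<'E'
from h import *
import pickle
c=pickle.load(open('w3.pkl','rb')); im=c['color']; hsv=cv2.cvtColor(im,cv2.COLOR_RGB2HSV)
b=(hsv[...,0]>100)&(hsv[...,0]<130)&(hsv[...,1]>120); roi=np.zeros_like(b); roi[190:250,280:330]=1
b&=roi; v=hsv[...,2]
for t in (150,165): x,y,a=rect(c,b&(v>t),84,(303,226))
plan([x,y,130],a); plan([x,y,37],a)
E
```

```text
n 724 px [303. 227.] world 569.8 -171.1 size 19.3 20.6 yaw%90 37.3
n 699 px [303.  227.5] world 570.0 -171.4 size 19.3 19.8 yaw%90 37.3
t 3.0 pos [ 569.1 -154.5  157.7] yaw 37.5 xdir [-0.007  0.007 -1.   ] w 66.2 F [ 0.3 -0.1 -0.3] j [-0.27  0.26 -0.03  1.28  0.01  0.65]
shift [ 0.0276 -0.0095  0.0142]
rot [ 0.0045 -0.01    0.0009]
t 3.0 pos [ 569.1 -154.5  157.7] yaw 37.5 xdir [-0.007  0.007 -1.   ] w 66.2 F [ 0.3 -0.1 -0.3] j [-0.27  0.26 -0.03  1.28  0.01  0.65]
shift [ 0.1206 -0.0094  0.0151]
rot [ 0.0045 -0.01    0.0009]
```

Request:
servo_tool(targets="0.55 0.014 -0.005 0.007 0.004 -0.01 0;0.55 0.014 -0.005 0.008 0 0 0;0.55 0 0 0 0 0 0")

```text
clock: 3.35
tool_pos: [570.7, -169.8, 129.6]
tcp_rot: [0.31, 0.635, -0.31, 0.636]
contact_force: [-0.4, -0.5, 0.0]
width: 47.3
```

```bash
python3 -c "
from h import *
plan([569.9,-171.3,41],37.4)"
```

```text
t 3.4 pos [ 570.7 -169.8  129.6] yaw 38.1 xdir [ 0.001 -0.    -1.   ] w 47.3 F [-0.4 -0.5  0. ] j [-0.29  0.27 -0.08  1.22 -0.    0.62]
shift [ 0.0886 -0.0015  0.0006]
rot [ 0.0117  0.0009 -0.0004]
```

Request:
servo_tool(targets="0.55 0.025 -0.0015 0.0005 0.01 0 0;0.55 0.025 0 0 0 0 0;0.55 0.02 0 0 0 0 0;0.55 0.012 0 0 0 0 0;0.55 0.005 0 0 0 0 0;0.55 0 0 0 0 0 0")

```text
clock: 3.95
tool_pos: [570.9, -170.4, 41.8]
tcp_rot: [0.311, 0.634, -0.31, 0.636]
contact_force: [0.1, 0.1, -0.5]
width: 47.2
```

```bash
python3 -c "
from h import *
plan([569.9,-171.3,41],37.4)"
```

```text
t 4.0 pos [ 570.9 -170.4   41.8] yaw 37.9 xdir [ 0.003  0.001 -1.   ] w 47.2 F [ 0.1  0.1 -0.5] j [-0.29  0.32 -0.22  1.03  0.    0.62]
shift [ 0.0008 -0.0014  0.0001]
rot [ 0.0087  0.0011 -0.0027]
```

Request:
servo_tool(targets="0.3 0 -0.001 0 0.008 0 0;0.15 0 0 0 0 0 0;0 0 0 0 0 0 0;0 0 0 0 0 0 0;0 0 0 0 0 0 0;0 0 0 0 0 0 0;0 -0.02 0 0 0 0 0;0 -0.04 0 0 0 0 0;0 -0.04 0 0 0 0 0;0 0 0 0 0 0 0", grip_force=50)

```text
clock: 4.95
tool_pos: [569.7, -171.0, 146.6]
tcp_rot: [0.314, 0.633, -0.312, 0.635]
contact_force: [0.7, -0.3, 0.2]
width: 21.4
```

```bash
python3 - <<'E'
from h import *
plan([487.5,238.7,180])
c=cam('wrist','w4.png')
E
```

```text
t 5.0 pos [ 569.7 -171.   146.6] yaw 37.4 xdir [ 0.003  0.001 -1.   ] w 21.4 F [ 0.7 -0.3  0.2] j [-0.29  0.27 -0.05  1.25  0.    0.62]
shift [-0.0332  0.184  -0.3752]
rot [-0.      0.0009 -0.0026]
```

View pics/w4.png

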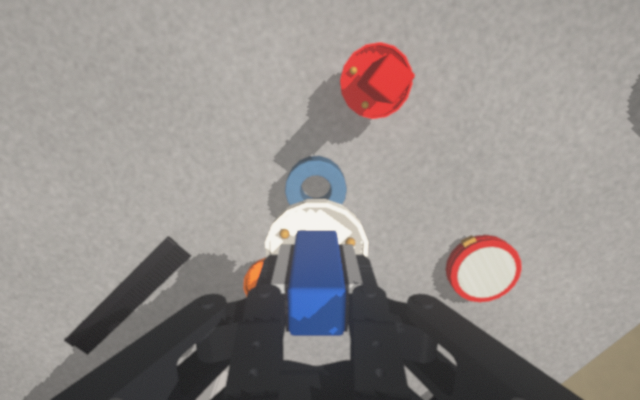

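The carrier is held (width 21.4) and clear of the ring at (316,185).

Request:
servo_tool(targets="0 -0.012 0.01 -0.016 0 0 0;0 -0.011 0.019 -0.033 0 0 0;0 0 0.019 -0.033 0 0 0;0 0 0.019 -0.033 0 0 0;0 0 0.019 -0.033 0 0 0;0 0 0.019 -0.033 0 0 0;0 0 0.019 -0.033 0 0 0;0 0 0.019 -0.033 0 0 0;0 0 0.019 -0.033 0 0 0;0 0 0.019 -0.033 0 0 0;0 0 0.01 -0.016 0 0 0;0 0 0 0 0 0 0")

```text
clock: 6.2
tool_pos: [508.1, 227.7, 158.4]
tcp_rot: [0.311, 0.641, -0.315, 0.627]
contact_force: [0.5, -0.7, -1.4]
width: 21.4
```

```bash
python3 - <<'E'
from h import *
import pickle
plan([487.5,238.7,140],39.8)
c=cam('wrist','w5.png'); pickle.dump(c,open('w5.pkl','wb')); print(proj(c,(487.5,238.7,80)))
E
```

```text
t 6.2 pos [508.1 227.7 158.4] yaw 37.5 xdir [-0.02   0.003 -1.   ] w 21.4 F [ 0.5 -0.7 -1.4] j [ 0.42  0.21 -0.1   1.28  0.01  1.33]
shift [ 0.0188 -0.0094 -0.021 ]
rot [-0.0403 -0.0149  0.0134]
(np.float64(303.45622809876465), np.float64(179.77257020352633))
```

View pics/w5.png

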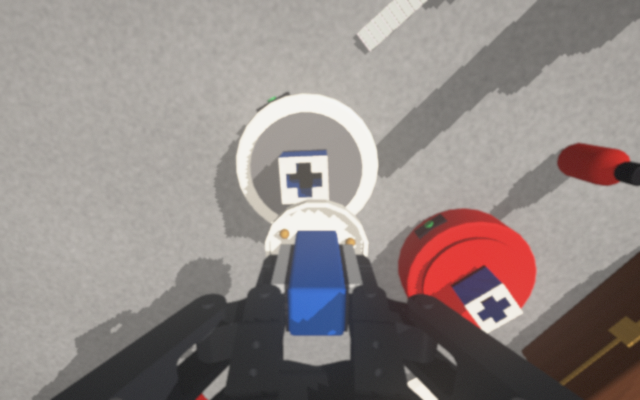

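The socket's white top and cross are visible at about (304,178), just clear of the held dish. I'll measure the slot opening.

```bash
python3 - <<'E'
from h import *
import pickle
c=pickle.load(open('w5.pkl','rb')); im=c['color']; hsv=cv2.cvtColor(im,cv2.COLOR_RGB2HSV)
for t in (150,180):
    nw=(hsv[...,2]<t)|(hsv[...,1]>70); nw[:157]=0; nw[201:]=0; nw[:,:283]=0; nw[:,327:]=0
    rect(c,nw,80,(304,178))
    n,l,st,ce=cv2.connectedComponentsWithStats(nw.astype(np.uint8)); i=l[178,304]; print(st[i],ce[i],onz(c,*ce[i],80))
w=(hsv[...,2]>150)&(hsv[...,1]<60)
# square: left edge & right edge columns per row -> world lines
pts={0:[],1:[]}
for r in range(165,195):
    cols=np.flatnonzero(w[r,270:335])+270; 
    pts[0].append(onz(c,cols[0]-.5,r,80)[:2]); pts[1].append(onz(c,cols[-1]+.5,r,80)[:2])
for k in pts:
    P=np.array(pts[k],np.float32); vx,vy,x,y=cv2.fitLine(P,cv2.DIST_HUBER,0,.01,.01).ravel(); print('edge',k,np.degrees(np.arctan2(vy,vx))%90,x,y)
E
```

```text
n 725 px [304.1 179.3] world 487.7 239.0 size 22.9 23.0 yaw%90 83.7
[287 163  35  34 725] [304.08551724 179.27172414] [487.63564557 239.26958479  80.        ]
n 790 px [303.8 179.5] world 487.7 238.9 size 23.9 24.3 yaw%90 85.0
[286 163  36  34 790] [303.7556962  179.51772152] [487.55730459 238.98084714  80.        ]
edge 0 39.86039 472.23395 229.2565
edge 1 38.40954 506.3156 250.63239
```

Request:
servo_tool(targets="0 0.004 -0.005 -0.010 -0.035 -0.015 0.013;0 0.004 -0.005 -0.010 0 0 0;0 0 0 0 0 0 0")

```text
clock: 6.55
tool_pos: [485.6, 234.8, 148.5]
tcp_rot: [0.301, 0.64, -0.304, 0.639]
contact_force: [-0.6, -1.0, -0.5]
width: 21.3
```

```bash
python3 -c "
from h import *
plan([487.6,239,125],39.4)"
```

```text
t 6.5 pos [485.6 234.8 148.5] yaw 39.4 xdir [-0.003 -0.003 -1.   ] w 21.3 F [-0.6 -1.  -0.5] j [ 0.45  0.17 -0.17  1.24 -0.    1.33]
shift [ 0.0235  0.0043 -0.002 ]
rot [0.     0.0004 0.0047]
```

Request:
servo_tool(targets="0 0.012 0.0043 -0.002 0 0 0.004;0 0.01 0 0 0 0 0;0 0 0 0 0 0 0")

```text
clock: 6.85
tool_pos: [488.3, 237.9, 124.6]
tcp_rot: [0.303, 0.639, -0.304, 0.639]
contact_force: [0.2, -0.8, -1.3]
width: 21.3
```

```bash
python3 -c "
from h import *
plan([487.6,239,125],39.4)
cam('wrist','w6.png');c=cam('scene')
u,v=map(int,proj(c,(487,239,90)));print(u,v);cv2.imwrite('pics/s6.png',cv2.resize(c['color'][v-40:v+35,u-50:u+50,::-1],None,fx=6,fy=6,interpolation=cv2.INTER_CUBIC))"
```

```text
t 6.8 pos [488.3 237.9 124.6] yaw 39.2 xdir [-0.    -0.001 -1.   ] w 21.3 F [ 0.2 -0.8 -1.3] j [ 0.45  0.18 -0.21  1.18 -0.    1.34]
shift [-0.0004  0.0001 -0.0013]
rot [-0.0032  0.0006  0.0007]
391 163
```

View pics/s6.png

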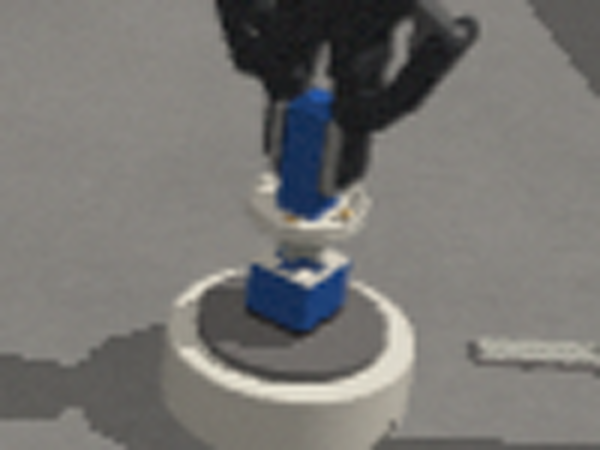

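The carrier sits above the socket and looks aligned. I'll enter the slot slowly.

Request:
servo_tool(targets="0 0.002 0 -0.0012 -0.003 0 0;0 0.004 0 0 0 0 0;0 0.004 0 0 0 0 0;0 0.004 0 0 0 0 0;0 0 0 0 0 0 0")

```text
clock: 7.45
tool_pos: [488.9, 239.0, 111.3]
tcp_rot: [0.303, 0.639, -0.302, 0.64]
contact_force: [-0.6, -0.4, -0.7]
width: 21.6
```

```bash
python3 -c "
from h import *
plan([487.6,239,97],39.4);print(status.get_state()['ft_torque'])"
```

```text
t 7.5 pos [488.9 239.  111.3] yaw 39.4 xdir [ 0.002  0.    -1.   ] w 21.6 F [-0.6 -0.4 -0.7] j [ 0.46  0.19 -0.23  1.15 -0.    1.34]
shift [ 0.0143 -0.001  -0.0008]
rot [-0.0008  0.0012 -0.0017]
[-0.02301135  0.01123981 -0.0068958 ]
```

Foot is 8 mm below the rim with no force, so the splines are in the slot. I'll continue down to home.

Request:
servo_tool(targets="0 0.004 -0.001 -0.0008 0 0 0;0 0.004 0 0 0 0 0;0 0.004 0 0 0 0 0;0 0 0 0 0 0 0")

```text
clock: 7.85
tool_pos: [487.8, 239.2, 98.6]
tcp_rot: [0.303, 0.638, -0.302, 0.64]
contact_force: [-0.6, -0.5, 1.0]
width: 21.5
```

```bash
python3 -c "
from h import *
plan([487.6,239,97],39.4);print(status.get_state()['ft_torque'])"
```

```text
t 7.8 pos [487.8 239.2  98.6] yaw 39.4 xdir [ 0.003  0.001 -1.   ] w 21.5 F [-0.6 -0.5  1. ] j [ 0.46  0.19 -0.26  1.12 -0.    1.34]
shift [ 0.0016 -0.0003  0.    ]
rot [-0.0006  0.0015 -0.0027]
[-0.13756833  0.13441915 -0.00806414]
```

Request:
servo_tool(targets="0 0.002 0 0 0 0 0;0 0.002 0 0 0 0 0;0 0.002 0 0 0 0 0")

```text
clock: 8.15
tool_pos: [487.9, 239.3, 93.6]
tcp_rot: [0.303, 0.638, -0.301, 0.64]
contact_force: [-2.1, -1.3, 4.2]
width: 21.3
```

Request:
servo_tool(targets="0 0.002 0 0 0 0 0;0 0.002 0 0 0 0 0;0 0.001 0 0 0 0 0")

```text
clock: 8.45
tool_pos: [488.0, 239.3, 90.2]
tcp_rot: [0.304, 0.638, -0.301, 0.641]
contact_force: [-3.4, -2.0, 12.0]
width: 21.6
```

Request:
servo_tool(targets="0 0.002 0 0 0 0 0;0 0.002 0 0 0 0 0;0 0 0 0 0 0 0", grip_force=70)

```text
clock: 8.75
tool_pos: [487.9, 239.3, 91.3]
tcp_rot: [0.305, 0.637, -0.3, 0.641]
contact_force: [-2.1, 0.1, 7.0]
width: 21.3
```

```bash
python3 -c "
from h import *
plan([487.6,239,88],39.4);print(status.get_state()['ft_torque'])"
```

```text
t 8.8 pos [487.9 239.3  91.3] yaw 39.4 xdir [ 0.008  0.003 -1.   ] w 21.3 F [-2.1  0.1  7. ] j [ 0.46  0.19 -0.27  1.1  -0.    1.34]
shift [ 0.0033 -0.0004  0.    ]
rot [-0.0007  0.0029 -0.0086]
[-0.37131065  0.78090041 -0.01824579]
```

Request:
servo_tool(targets="0 0.004 0 0 0 0.003 -0.008;0 0.004 0 0 0 0 0")

```text
clock: 8.95
tool_pos: [488.5, 239.5, 89.8]
tcp_rot: [0.304, 0.638, -0.301, 0.64]
contact_force: [-14.8, -7.0, 40.3]
width: 21.3
```

Request:
servo_tool(targets="0 0.005 0 0 0 0 0;0 0.005 0 0 0 0 0")

```text
clock: 9.15
tool_pos: [488.3, 239.4, 89.9]
tcp_rot: [0.306, 0.636, -0.299, 0.642]
contact_force: [-13.5, -7.8, 38.7]
width: 21.7
```

```bash
python3 -c "
from h import *
plan([487.6,239,88],39.4);print(status.get_state()['ft_torque'])
c=cam('scene')
u,v=map(int,proj(c,(487,239,90)));print(u,v);cv2.imwrite('pics/s7.png',cv2.resize(c['color'][v-40:v+35,u-50:u+50,::-1],None,fx=6,fy=6,interpolation=cv2.INTER_CUBIC))
plan([487.6,239,88],39.4)"
```

```text
t 9.2 pos [488.3 239.4  89.9] yaw 39.4 xdir [ 0.011  0.005 -1.   ] w 21.7 F [-13.5  -7.8  38.7] j [ 0.46  0.19 -0.28  1.09  0.    1.34]
shift [ 0.0019 -0.0008 -0.0002]
rot [-0.0007  0.0027 -0.0119]
[-1.79696884  3.59985226  0.01805114]
391 163
t 9.2 pos [488.3 239.4  89.9] yaw 39.4 xdir [ 0.011  0.006 -1.   ] w 21.4 F [-13.7  -7.1  37.9] j [ 0.46  0.19 -0.28  1.09  0.    1.34]
shift [ 0.0019 -0.0008 -0.0002]
rot [-0.0007  0.0028 -0.0122]
```

View pics/s7.png

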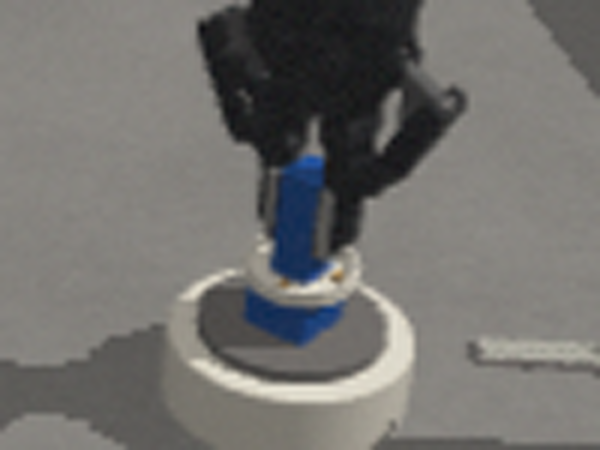

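The press reached the hard stop: z stayed at 89.9 while the force rose to 38 N, and the picture shows the dish flush on the lowered block. I'll ease off to a moderate hold and level the tool.

Request:
servo_tool(targets="0 0.0025 -0.0005 0 0 0.003 -0.012;0 0.0025 0 0 0 0 -0.004;0 0.0025 0 0 0 0 -0.004")

```text
clock: 9.5
tool_pos: [488.4, 239.5, 90.1]
tcp_rot: [0.302, 0.639, -0.303, 0.639]
contact_force: [-7.6, -3.4, 20.7]
width: 21.3
```

```bash
python3 -c "
from h import *
plan([487.6,239,88],39.4);print(status.get_state()['ft_torque'])"
```

```text
t 9.5 pos [488.4 239.5  90.1] yaw 39.4 xdir [ 0.    -0.001 -1.   ] w 21.3 F [-7.6 -3.4 20.7] j [ 0.46  0.2  -0.27  1.11 -0.    1.34]
shift [ 0.0021 -0.001  -0.0001]
rot [-0.0007  0.0011  0.0004]
[-0.84997483  1.78856752 -0.01340986]
```

```bash
python3 -c "
from h import *
for i in range(6): c=cam('top')
plan(); cv2.imwrite('pics/t9.png',c['color'][100:280,150:480,::-1].repeat(2,0).repeat(2,1))"
```

```text
t 9.8 pos [488.4 239.5  90.1] yaw 39.4 xdir [ 0.    -0.001 -1.   ] w 21.1 F [-7.2 -3.1 17.7] j [ 0.46  0.2  -0.27  1.11 -0.    1.34]
rot [0.     0.0011 0.0003]
```

View pics/t9.png

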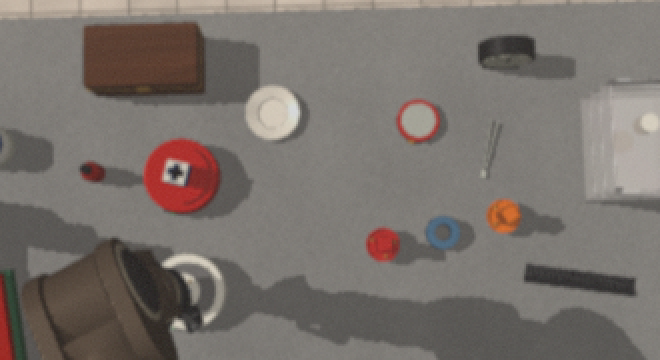

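The bystanders are where they were, and the empty ring is at (443,232) in the crop. The force fell from 20.7 to 17.7 N, so I'll add margin with a bit more push and grip.

Request:
servo_tool(targets="0 0.0032 0 0 0 0.001 -0.002;0 0.0032 0 0 0 0 -0.005", grip_force=90)

```text
clock: 10.0
tool_pos: [488.6, 239.6, 90.1]
tcp_rot: [0.301, 0.639, -0.303, 0.639]
contact_force: [-9.1, -4.2, 25.0]
width: 21.1
```

```bash
python3 -c "
from h import *
plan()
for i in range(6): cam('top')
plan(); workorder.hand_in(); plan()"
```

```text
t 10.0 pos [488.6 239.6  90.1] yaw 39.4 xdir [-0.001 -0.002 -1.   ] w 21.1 F [-9.1 -4.2 25. ] j [ 0.46  0.2  -0.26  1.11 -0.    1.34]
rot [0.     0.0012 0.0025]
t 10.3 pos [488.6 239.6  90.1] yaw 39.4 xdir [-0.001 -0.003 -1.   ] w 20.9 F [-9.  -4.4 25. ] j [ 0.46  0.2  -0.26  1.11 -0.    1.34]
rot [0.     0.0012 0.0025]
the job is handed in; nothing more can be done
the job is handed in; nothing more can be done
```

I lifted the blue carrier out of its parking ring by the handle and turned it about 2° to line up with the slot. The stem went fully home with almost no force. I then pressed the socket to its stop and handed in at 10.3 s, still gripping the handle (90 N grip setting).

- **Press:** during pressing the force rose to 38–40 N while the tool stayed at z ≈ 90 mm, so I took that as the stop; the plunger itself was never read directly. The first estimate for the stop was 88 mm, about 2 mm lower. I put the difference down to the uncertain height of the grasp.
- **Peak push:** the wrist force peaked at about 40 N vertical, with up to 15 N sideways, through the held carrier. That was more than needed, so I eased it off.
- **Final hold:** the push is 25 N down, against the spring's 9.1 N at the stop, and steady over the last 0.3 s. A sideways force of about 10 N remains. The tool is upright to about 0.2°; it leaned up to about 0.7° during the hard press.
- **Pictures:** the scene view during the press showed the dish flush on the lowered block. The last top view showed nothing disturbed, except that the arm hid the area around the cleaner and the watch was out of the picture.

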